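# Load the egg cooker with the brown eggs and close it

### The job

Load the egg cooker for breakfast: take the three brown eggs from the blue egg tray and stand one in each of the cooker's three cups, then put the clear dome lid on the cooker so that it sits down level all round. The two white eggs are boiled already: leave them standing in their cups in the tray.

Things in the scene. Friction and masses are not known exactly. Their poses are not given: they have to be found in the camera images.
- brown_egg_1: brown egg, 44 mm across at its widest (26 mm above its bottom), 56 mm tall, 60 g, standing blunt end down on the floor of a cup of the egg tray. Origin: centre of its bottom (a 14 mm flat); z up its long axis. Any brown egg may go into any cooker cup; there its bottom is 60 mm and its top 116 mm above the worktop
- brown_egg_2: brown egg like brown_egg_1 (any brown egg may go into any cup of the cooker)
- brown_egg_3: brown egg like brown_egg_1
- white_egg_1: white egg of the same size, standing in the egg tray; it stays there
- white_egg_2: white egg of the same size, standing in the egg tray; it stays there
- dome_lid: clear dome lid of the cooker, hollow, grey rim, black knob, standing rim down on the worktop; 140 to 240 g. Origin: centre of the rim's underside, z up. Rim 160 mm across outside, wall 3 mm, dome 78 mm high; round knob in the middle of its top, 26 mm across, from 84 to 106 mm above the rim, on a neck 18 mm across
- egg_cooker: round white egg cooker, 176 mm across, fixed. Origin: centre of its underside, on the worktop; z up, black control panel at -x. Rim for the lid 52 mm high. Inside it a grey holder (148 mm across, bevelled, floor 60 mm high) centres the lid with 3 mm play. On its floor 3 open ring cups, axes 42 mm from the cooker's axis at 0, 120, 240 deg from +x: mouth 43 mm, outside 51 mm, 14 mm tall
- egg_tray: blue stoneware egg tray, 146 x 216 x 8 mm, fixed. Origin: centre of its underside, on the worktop; x across its short side. Six ring cups like the cooker's at x = -35, 35, y = -70, 0, 70 mm: rims 22 mm, egg bottoms 8 mm above the worktop; one is empty. Gaps between eggs are 26 mm along the rows, with more room for fingers along the diagonals
- kettle_base: black base, 170 mm across, of the electric kettle that stands on it (grey and black, about 180 mm across and 250 mm tall): fixed, not part of the job, keep the gripper clear of it. Origin: centre of the base's underside
Not all that is in view belongs to the job. What is shaped like the brown_egg_3 but green is not meant.

How it is judged (in metres and radians):
On the way:
1. the three brown eggs stand in the cooker's cups, released (horizontal distance between brown_egg_1 and egg_cooker between 0.034 and 0.05 m and z of brown_egg_1 in the frame of egg_cooker between 0.055 and 0.065 m and angle between each of brown_egg_1, brown_egg_2, brown_egg_3's own z axis and vertical below 0.35 rad and linear speed of each of brown_egg_1, brown_egg_2, brown_egg_3 below 0.05 m/s and contact force between the fingers and brown_egg_1 below 0.1 N and horizontal distance between brown_egg_2 and egg_cooker between 0.034 and 0.05 m and z of brown_egg_2 in the frame of egg_cooker between 0.055 and 0.065 m and contact force between the fingers and brown_egg_2 below 0.1 N and horizontal distance between brown_egg_3 and egg_cooker between 0.034 and 0.05 m and z of brown_egg_3 in the frame of egg_cooker between 0.055 and 0.065 m and contact force between the fingers and brown_egg_3 below 0.1 N), for 0.2 s.
At the end, for the whole second after the job is handed in: each brown egg stands in a cooker cup (42 mm off its axis within 8 mm, on the floor within 5 mm), lid on the cooker's rim (centred within 8 mm, seated within 4 mm, tilt under 3 degrees), white eggs in their own tray cups within 12 mm; no egg tilted over 20 degrees; all released, at rest (all of step 1 and distance of each of white_egg_1, white_egg_2 from where it was at the start of the episode below 0.012 m and angle between each of white_egg_1, white_egg_2's own z axis and vertical below 0.35 rad and linear speed of each of white_egg_1, white_egg_2 below 0.05 m/s and horizontal distance between dome_lid and egg_cooker below 0.008 m and z of dome_lid in the frame of egg_cooker between 0.048 and 0.056 m and angle between dome_lid's own z axis and vertical below 0.052 rad and linear speed of dome_lid below 0.03 m/s and contact force between the fingers and dome_lid below 0.1 N); the robot touches nothing.
It fails at once if a white egg is taken out of its cup in the tray (distance of any of white_egg_1, white_egg_2 from where it was at the start of the episode above 0.015 m).
It also fails if it takes over 104 s, if anything falls off the work surface, if the arm or the gripper's body presses on something with over 40 N, if the wrist force passes 120 N, or if a joint passes its speed limit or range.

### The arm

A 6-joint arm with a two-finger parallel gripper is mounted at the origin on a cart in front of the work surface, level with it; the furniture and walls round the work are solid. World frame = base frame: x ahead of the robot, y to its left, z up, the work surface at z = 0. Lengths are in mm, angles in rad, forces in N, time in s.
With the tool pointing down it reaches from about 325 to 775 mm from the base axis. Payload 5.5 kg.
Tool frame: the origin (TCP) lies at the very end of the fingers, on their centre line; the grasp point (between the pads) lies 19 mm behind it; z points along the fingers, y is the line along which they close (so a half turn about z gives the same grasp; the last joint's range is limited). The gripper opens to 88 mm and grips with 3 to 60 N. Pads are 20 mm wide; open, the fingers measure 115 mm over their backs; the gripper's body (75 mm by 178 mm) begins 61 mm behind the grasp point.
Start: joints at [-1.301, 0.091, 1.231, -0, 1.82, -0.057], TCP at [192.608, -568.259, 222.631] pointing down, gripper open.
Joint ranges: [-2.87, 2.87], [-0.86, 2.18], [0.17, 2.46], [-1.51, 4.65], [0.06, 2.69], [-2.65, 2.65]. Speed limits (rad/s): [2.57, 2.57, 3.01, 3.14, 3.14, 3.14].

### API

Orientations are given as a 3x3 rotation matrix whose columns are the frame's x, y, z axes.
In Python, from cell import env, imaging gives the robot as it stands. The module is installed in compiled form; this text tells all that it offers.
- The arm moves only by the tool send_rows, never from a script. Its argument "steps" is one flat list of numbers, 7 for each row, row after row: the opening, from 0 (shut) to 1 (fully open), then the shift along the tool's x, y, z in m, then the turn, a rotation vector about the tool's x, y, z in rad. A call has 1 to 8 rows; each row shifts and turns the commanded pose from where the row before left it, along the tool's axes as they then stand; what a row does not reach is not made up. A row lasts 1/8 s, in which the tool goes at most 62.5 mm and 10.7 degrees, less where a joint would pass 70% of its speed; a pose out of reach is approached as far as the arm can. A call with a gripper value outside its range is refused whole. The fingers move at their own pace and stop on an object; "newtons" is the grip in N (left out, the last holds). Time passes only in rows, so rows that do not move let the fingers close. It gives the time, the measured TCP pose, the force, the opening and the grip force at its end, in the units of the state.
- env.get_state(): the state, without advancing time (a new reading comes with each control period).
- imaging.camera(name): name is "scene" or "top" or "wrist"; returns the picture (400x640x3 uint8, red, green, blue); there is no depth.
- imaging.camera_model(name): a dict with "mtx" (3x3 intrinsics, pixels), "eye" and "attitude" of the camera in the world. Camera axes: x right, y down, z forward; pixel columns grow to the right and rows downward; lengths in mm; the calibration is good to about 2 mm. A picture is of the moment at which its call begins: read the wrist's pose just before it. camera_model takes no time and is no camera call; for the wrist camera it gives the pose at the moment of the call.
- env.hand_in(): hands the job in; it is judged then, once.
Trained networks look in the newest picture that a camera, given by its name, has taken for a name from the list of things; names that differ only in an ending like _2 or _b are one class to them, and where a whole thing is asked for, a point or a joint stands for the part that bears it (a point fixed in the world has none). Each returns a list of dicts, best first, with "score" (0 to 1); they miss things now and then, are a little off and sometimes report something else, mostly with a low value. They report only what shows in the picture. A call takes as long as a camera call. They do not tell look-alikes from the thing itself.
- imaging.find_in(camera, target): "location" ([x, y, z] in mm, in world coordinates, good to about 4 mm: the middle of the surface that is visible of it).
- imaging.outline_of(camera, target): "pixels" (400x640 bool, what is visible of it).
The state is a dict: "time_s": time; "joint_positions": joint angles; "joint_vel": joint speeds; "joint_torque": joint torques, N m; "ee_pos": TCP position; "tool_rot": TCP orientation; "wrist_force": force on the tool from outside, world axes, zero at the start; "wrist_torque": the same for the moment, N m; "gripper_width": finger opening in mm; "grasp_force": force on a finger pad.
Only numpy, scipy, OpenCV 4.12 (cv2) and the standard library are available. Lean on these libraries where they do the work, as an engineer would, in place of code of your own. Each camera call takes 0.05 s, during which the arm holds its last target. There are 200 camera calls.

## Working session

There is one attempt and no reset: what is moved stays moved. The work goes in short steps, Python scripts to look and compute and a tool call to move; the robot and the scene stay as the last step left them, time stands still between calls to the robot, and variables do not carry over. Pictures are saved under pics/ and viewed, at most 17 in all, crops included, and the job is handed in when it is done.

Besides the shell and the picture viewer there is one more tool, called as a command line: name --argument value ..., lists and objects as JSON in quotes. send_rows: Moves the arm, as the interface text tells. Its arguments: {"type":"object","properties":{"steps":{"type":"array","items":{"type":"number"}},"newtons":{"type":"number"}},"required":["steps"]}

```bash
mkdir -p pics; ls; python3 - <<'E'
from cell import env, imaging
import cv2,numpy as np
for c in ("scene","top"):
    im=imaging.camera(c); cv2.imwrite(f"pics/{c}0.png",im[:,:,::-1])
    m=imaging.camera_model(c); print(c,np.round(m["eye"],1),np.round(m["attitude"],3).tolist(),np.round(m["mtx"],1).tolist())
    for t in ("brown_egg_1","white_egg_1","dome_lid","egg_cooker","egg_tray","kettle_base"):
        for d in imaging.find_in(c,t): print(t,round(d["score"],2),np.round(d["location"],1))
s=env.get_state();print(s["time_s"],s["ee_pos"],np.round(s["tool_rot"],3).tolist(),s["gripper_width"])
E
```

```text
pics
scene [ 129.9 -841.9  904.6] [[0.885, -0.332, 0.327], [-0.465, -0.6, 0.651], [-0.02, -0.728, -0.685]] [[422.6, 0.0, 325.0], [0.0, 422.6, 203.9], [0.0, 0.0, 1.0]]
brown_egg_1 0.82 [ 483.1 -221.4   52.5]
brown_egg_1 0.59 [ 427.4 -456.2   41.6]
brown_egg_1 0.56 [ 396.7 -353.3   53.1]
white_egg_1 0.84 [ 471.5 -290.2   49.1]
white_egg_1 0.83 [ 404.9 -284.5   50.5]
dome_lid 0.8 [538.1  -4.6  75.3]
egg_cooker 0.86 [469.7 243.3  60.7]
egg_cooker 0.27 [ 482.7 -221.1   49.2]
egg_tray 0.65 [ 444.9 -319.9    9. ]
kettle_base 0.86 [ 664.  -349.5   14.6]
top [ 339.8  -43.5 1676.8] [[0.021, -0.993, 0.116], [-1.0, -0.019, 0.014], [-0.011, -0.117, -0.993]] [[463.1, 0.0, 333.3], [0.0, 463.1, 203.8], [0.0, 0.0, 1.0]]
brown_egg_1 0.68 [ 437.2 -442.8   48.1]
brown_egg_1 0.55 [ 419.5 -202.8   55.6]
brown_egg_1 0.49 [ 488.7 -212.4   56.3]
white_egg_1 0.51 [ 404.2 -269.9   51.5]
white_egg_1 0.5 [ 475.8 -280.3   50.3]
white_egg_1 0.27 [ 450.4 -286.6    5.8]
dome_lid 0.92 [539.8  29.9  76.2]
egg_cooker 0.67 [476.9 273.   60.4]
egg_tray 0.79 [ 449.4 -285.8    6.8]
egg_tray 0.49 [ 419.4 -206.1   54.7]
egg_tray 0.47 [ 490.5 -210.5   55.7]
kettle_base 0.53 [ 476.8 -280.9   52.7]
kettle_base 0.46 [ 661.2 -208.7   11.6]
kettle_base 0.18 [ 446.6 -285.6    4.7]
0.7 [ 192.59652758 -568.25931893  222.65552313] [[0.947, 0.321, -0.0], [0.321, -0.947, -0.0], [-0.0, 0.0, -1.0]] 87.58323241697535
```

View pics/scene0.png

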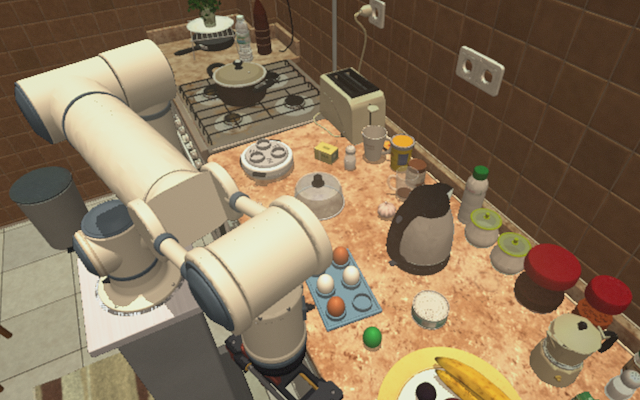

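View pics/top0.png

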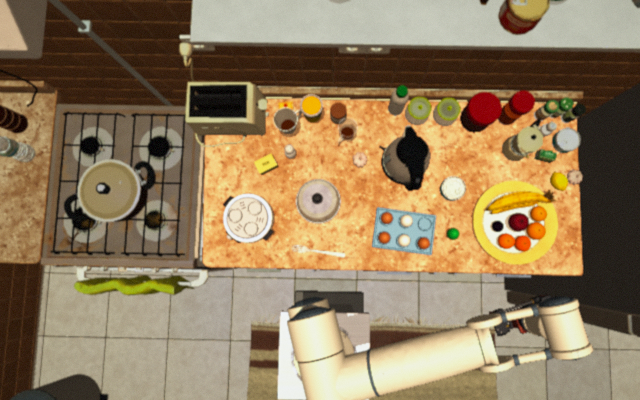

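Scene: cooker (267,157), lid (318,195), tray with two brown eggs at the far end and one near (336,306), white eggs (351,275) and (326,285), green look-alike (372,337).  
Top view: browns are at (386,219), (384,238) and (424,243), whites at (407,221) and (404,241), the empty cup at (424,222), and the kettle at (407,158). The "brown" network hit at (437,-443) is the green egg.

```bash
cat > h.py <<'E'
from cell import env, imaging
import cv2,numpy as np
from scipy.spatial.transform import Rotation as Ro
def ray(c,uv,z,m=None):
    m=m or imaging.camera_model(c); K=np.array(m["mtx"]);R=np.array(m["attitude"]);e=np.array(m["eye"])
    d=R@np.linalg.solve(K,[uv[0],uv[1],1]); return (e+d*(z-e[2])/d[2])[:2]
def plan(pos,closing=None,frm=None):
    "tool-axis shift (m) to pos; turn about tool z so closing line has world angle `closing` (deg)"
    s=env.get_state(); R=np.array(s["tool_rot"]); p=np.array(s["ee_pos"] if frm is None else frm)
    sh=R.T@(np.array(pos)-p)/1000; cur=np.degrees(np.arctan2(R[1,1],R[0,1]))
    t=None if closing is None else np.radians((cur-closing+90)%180-90)  # tool z is down
    print("shift",np.round(sh,4),"cur",round(cur,1),"turn z",t)
def st():
    s=env.get_state();print(round(s["time_s"],2),np.round(s["ee_pos"],1),"w",round(s["gripper_width"],1),"F",np.round(s["wrist_force"],1),"g",round(s["grasp_force"],1),"q",np.round(s["joint_positions"],2))
E
python3 - <<'E'
from h import *
for n,uv in dict(b1=(386,219),b2=(384,238),b3=(424,243),w1=(407,221),w2=(404,241)).items(): print(n,np.round(ray("top",uv,45),1))
print("cooker",ray("top",(248,217),60),"lid",ray("top",(318,200),40),"knob",ray("top",(318,198),106),"kettlebase",ray("top",(407,158),100))
s=env.get_state();m=imaging.camera_model("wrist");R=np.array(s["tool_rot"])
print("cam in tool",R.T@(np.array(m["eye"])-s["ee_pos"]),np.round(R.T@m["attitude"],3).tolist(),np.array(m["mtx"]).tolist())
plan([400,-280,300],-45)
E
```

```text
b1 [ 480.7 -208.2]
b2 [ 413.6 -201.7]
b3 [ 399.  -341.8]
w1 [ 475.1 -282.2]
w2 [ 404.5 -271.8]
cooker [476.83680228 277.1622697 ] lid [544.23323588  33.78611568] knob [542.88466642  30.83948963] kettlebase [ 689.22046148 -273.63007318]
cam in tool [  77.80101447   -1.83878762 -161.52116019] [[0.001, -0.959, -0.283], [1.0, 0.001, -0.001], [0.001, -0.283, 0.959]] [[343.81976822969324, 0.0, 324.6103629151867], [0.0, 343.81976822969324, 200.9004116285799], [0.0, 0.0, 1.0]]
shift [ 0.289  -0.2064 -0.0773] cur -71.3 turn z -0.45861977710671764
```

send_rows --steps '[1, 0.048, -0.034, -0.013, 0, 0, 0, 1, 0.048, -0.034, -0.013, 0, 0, 0, 1, 0.048, -0.034, -0.013, 0, 0, 0, 1, 0.048, -0.034, -0.013, 0, 0, 0, 1, 0.048, -0.034, -0.013, 0, 0, 0, 1, 0.048, -0.034, -0.013, 0, 0, 0, 0.75, 0, 0, 0, 0, 0, -0.18, 0.75, 0, 0, 0, 0, 0, -0.18]'

```text
time_s: 1.7
ee_pos: [400.5, -281.7, 301.1]
tool_rot: [[0.768, 0.64, 0.001], [0.64, -0.768, -0.001], [0.0, 0.001, -1.0]]
wrist_force: [0.4, 0.2, -0.6]
gripper_width: 71.4
grasp_force: 0.0
```

```bash
cat > meas.py <<'E'
from h import *
import sys
st(); m=imaging.camera_model("wrist"); im=imaging.camera("wrist"); cv2.imwrite(f"pics/{sys.argv[1]}.png",im[:,:,::-1])
for t in sys.argv[2:]:
    for d in imaging.outline_of("wrist",t):
        p=d["pixels"].astype(np.uint8)
        if d["score"]<.3 or p.sum()<30: continue
        v,u=np.nonzero(p); c=(u.mean(),v.mean())
        z={"b":36,"w":36,"e":10,"d":50,"k":50}[t[0]]
        print(t,round(d["score"],2),"px",np.round(c,1),"bbox",u.min(),u.max(),v.min(),v.max(),"xy@%d"%z,np.round(ray("wrist",c,z,m),1))
    for d in imaging.find_in("wrist",t): 
        if d["score"]>.3: print("  find",t,round(d["score"],2),np.round(d["location"],1))
E
python3 meas.py w1 brown_egg_1 white_egg_1 egg_tray
```

```text
1.7 [ 400.5 -281.7  301.1] w 71.4 F [ 0.4  0.2 -0.6] g 0.0 q [-0.68 -0.17  1.35 -0.    1.97  0.19]
brown_egg_1 0.95 px [326.7  68.6] bbox 308 345 49 89 xy@36 [ 487.5 -209.9]
brown_egg_1 0.95 px [361.5 193. ] bbox 345 378 176 210 xy@36 [ 401.5 -340.4]
brown_egg_1 0.83 px [437.5 220.3] bbox 420 454 204 237 xy@36 [ 437.8 -441.8]
brown_egg_1 0.55 px [284.1 111.8] bbox 266 302 94 130 xy@36 [ 417.5 -201.9]
  find brown_egg_1 0.95 [ 423.9 -202.7   51.6]
  find brown_egg_1 0.94 [ 407.8 -334.8   55.1]
  find brown_egg_1 0.8 [ 487.7 -208.2   56.4]
  find brown_egg_1 0.64 [ 439.3 -437.3   46.7]
white_egg_1 0.71 px [323.9 153.8] bbox 307 341 137 171 xy@36 [ 409.4 -270.9]
white_egg_1 0.6 px [366.2 113.8] bbox 348 384 96 132 xy@36 [ 478.9 -279.2]
  find white_egg_1 0.85 [ 412.1 -267.2   59. ]
  find white_egg_1 0.8 [ 480.  -277.6   57.1]
egg_tray 0.57 px [345.3 127.2] bbox 246 436 26 223 xy@10 [ 450.3 -272.6]
  find egg_tray 0.91 [ 451.2 -271.3    6.4]
```

View pics/w1.png

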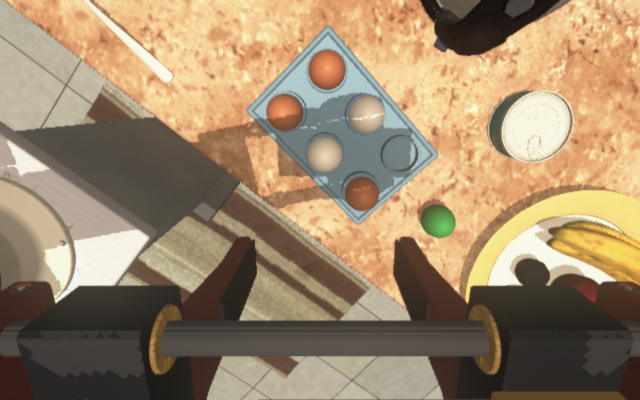

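Wrist view: eggs A (327,69), B (284,112) and C (361,193) are brown, and the whites (324,154), (366,114) match the tray's 70 mm grid. The green egg is at (438,220) and gets ignored. I'll take A first, closing along the diagonal away from the kettle.

send_rows --steps '[0.72, 0.037, 0, 0.04, 0, 0, 0, 0.72, 0.037, 0, 0.04, 0, 0, 0, 0.72, 0.037, 0, 0.04, 0, 0, 0, 0.72, 0, 0, 0, 0, 0, -0.172, 0.72, 0, 0, 0, 0, 0, -0.172, 0.72, 0, 0, 0, 0, 0, -0.172, 0.72, 0, 0, 0, 0, 0, -0.172, 0.72, 0, 0, 0, 0, 0, -0.172]'

```text
time_s: 3.05
ee_pos: [485.6, -212.5, 180.5]
tool_rot: [[0.021, 1.0, -0.0], [1.0, -0.021, 0.0], [0.0, -0.0, -1.0]]
wrist_force: [-0.7, 0.7, 0.3]
gripper_width: 63.4
grasp_force: 0.0
```

send_rows --steps '[0.72, 0, 0, 0, 0, 0, -0.172, 0.72, 0, 0, 0, 0, 0, -0.172, 0.72, 0, 0, 0, 0, 0, -0.172, 0.72, 0, 0, 0, 0, 0, -0.172, 0.72, 0, 0, 0, 0, 0, 0]'

```text
time_s: 3.68
ee_pos: [485.6, -212.5, 180.6]
tool_rot: [[-0.614, 0.79, -0.0], [0.79, 0.614, 0.0], [0.0, -0.0, -1.0]]
wrist_force: [0.2, -0.4, 0.8]
gripper_width: 63.6
grasp_force: 0.0
```

```bash
python3 meas.py w2 brown_egg_1; python3 -c "
from h import *
plan([487.5,-209.5,25],38.5)
plan([417.5,-201.9,25],38.5)"
```

```text
3.67 [ 485.6 -212.5  180.6] w 63.6 F [ 0.2 -0.4  0.8] g 0.0 q [-0.48 -0.1   1.5   0.    1.75 -1.14]
brown_egg_1 0.84 px [171.7 239. ] bbox 146 198 215 263 xy@36 [ 400.3 -340.6]
brown_egg_1 0.71 px [326.1 187.8] bbox 302 350 162 213 xy@36 [ 486.1 -209.7]
brown_egg_1 0.66 px [269.4 134.3] bbox 245 294 109 160 xy@36 [ 417. -202.]
  find brown_egg_1 0.92 [ 422.2 -200.8   57.2]
  find brown_egg_1 0.75 [ 484.2 -205.5   56.8]
  find brown_egg_1 0.69 [ 404.3 -333.2   55.3]
shift [0.0011 0.0032 0.1556] cur 37.8 turn z -0.01169877705179531
shift [ 0.05   -0.0475  0.1556] cur 37.8 turn z -0.01169877705179531
```

View pics/w2.png

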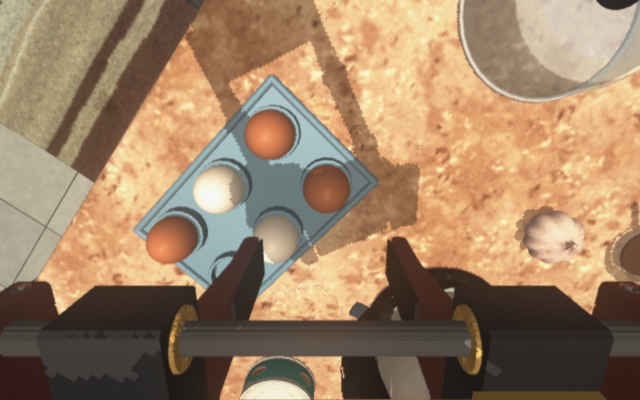

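Egg A at (326,188) is consistent at about (486.6, -209.7). Descending to grasp it.

send_rows --steps '[0.72, 0.0015, 0.0025, 0.045, 0, 0, 0, 0.72, 0, 0, 0.045, 0, 0, 0, 0.72, 0, 0, 0.045, 0, 0, 0, 0.72, 0, 0, 0.02, 0, 0, 0, 0.72, 0, 0, 0, 0, 0, 0, 0.3, 0, 0, 0, 0, 0, 0, 0.3, 0, 0, 0, 0, 0, 0, 0.3, 0, 0, 0, 0, 0, 0]' --newtons 12

```text
time_s: 4.82
ee_pos: [487.8, -210.1, 27.6]
tool_rot: [[-0.616, 0.788, 0.003], [0.788, 0.616, -0.002], [-0.003, 0.001, -1.0]]
wrist_force: [0.3, 0.6, 4.6]
gripper_width: 43.0
grasp_force: 12.0
```

send_rows --steps '[0.3, 0, 0, -0.015, 0, 0, 0, 0.3, 0, 0, -0.035, 0, 0, 0, 0.3, 0, 0, -0.05, 0, 0, 0, 0.3, 0, 0, -0.05, 0, 0, 0, 0.3, 0.03, 0.02, -0.01, 0, 0, 0]'

```text
time_s: 5.45
ee_pos: [485.2, -175.0, 191.2]
tool_rot: [[-0.614, 0.789, 0.007], [0.789, 0.614, -0.003], [-0.007, 0.003, -1.0]]
wrist_force: [0.8, -0.1, -0.6]
gripper_width: 42.6
grasp_force: 12.0
```

send_rows --steps '[0.3, 0.045, 0.033, 0, 0, 0, 0, 0.3, 0.045, 0.033, 0, 0, 0, 0, 0.3, 0.045, 0.033, 0, 0, 0, 0, 0.3, 0.045, 0.033, 0, 0, 0, 0, 0.3, 0.045, 0.033, 0, 0, 0, 0, 0.3, 0.045, 0.033, 0, 0, 0, 0, 0.3, 0.045, 0.033, 0, 0, 0, 0, 0.3, 0.025, 0.019, 0, 0, 0, 0]'

```text
time_s: 6.45
ee_pos: [470.6, 250.8, 186.5]
tool_rot: [[-0.618, 0.786, 0.0], [0.786, 0.618, 0.001], [0.0, 0.001, -1.0]]
wrist_force: [0.1, -0.7, -1.0]
gripper_width: 42.7
grasp_force: 12.0
```

```bash
python3 meas.py w3 egg_cooker brown_egg_1 dome_lid
```

```text
6.45 [470.6 250.8 186.5] w 42.7 F [ 0.1 -0.7 -1. ] g 12.0 q [ 0.43 -0.09  1.48  0.    1.76 -0.24]
egg_cooker 0.77 px [351.2 152. ] bbox 237 464 48 248 xy@10 [473.3 291.3]
  find egg_cooker 0.82 [459.8 294.   60.8]
brown_egg_1 0.81 px [324.5 268.4] bbox 281 368 220 316 xy@36 [522.6 185.9]
  find brown_egg_1 0.85 [465.9 256.  213.1]
dome_lid 0.92 px [290.9 366.6] bbox 252 330 297 399 xy@50 [561.   79.9]
  find dome_lid 0.61 [555.6  88.5  74.7]
  find dome_lid 0.48 [459.7 293.   59.6]
```

View pics/w3.png

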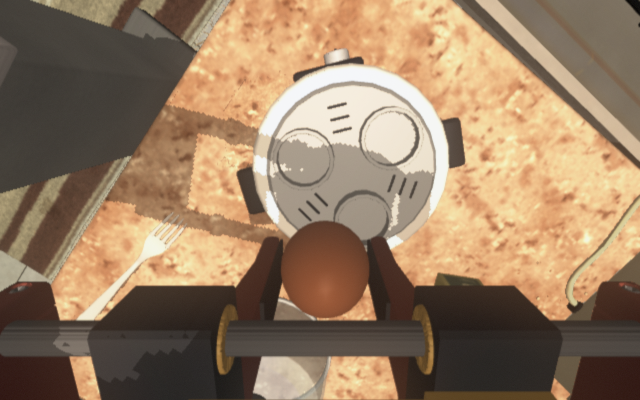

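The held egg (325,268) is firmly gripped. The cooker cups show at about (305,157), (389,136) and (362,217).

```bash
python3 - <<'E'
from h import *
im=cv2.imread("pics/w3.png"); g=cv2.cvtColor(im,6)
m=imaging.camera_model("wrist")
# rectified view of the plane z=74, 2 px/mm
K=np.array(m["mtx"]);R=np.array(m["attitude"]);e=np.array(m["eye"])
np.save("pics/dummy.npy",e)
def proj(P): c=R.T@(P-e); c=K@c; return c[:2]/c[2]
x0,y0=360,180
w=[(x0,y0),(x0+200,y0),(x0+200,y0+200),(x0,y0+200)]
src=np.float32([proj(np.array([a,b,74.])) for a,b in w]); dst=np.float32([[0,0],[600,0],[600,600],[0,600]])
H=cv2.getPerspectiveTransform(src,dst); r=cv2.warpPerspective(im,H,(600,600),flags=cv2.INTER_CUBIC)
c=cv2.HoughCircles(cv2.medianBlur(cv2.cvtColor(r,6),5),cv2.HOUGH_GRADIENT,1,60,param1=80,param2=18,minRadius=60,maxRadius=80)
if c is not None:
    for q in c[0][:8]: print(np.round([x0+q[0]/3,y0+q[1]/3,q[2]/3],1))
cv2.imwrite("pics/rect3.png",r)
E
```

```text
[482.8 319.5  21.8]
[438.5 262.5  21.2]
[509.8 252.2  24.3]
[439.2 305.2  26.1]
```

View pics/rect3.png

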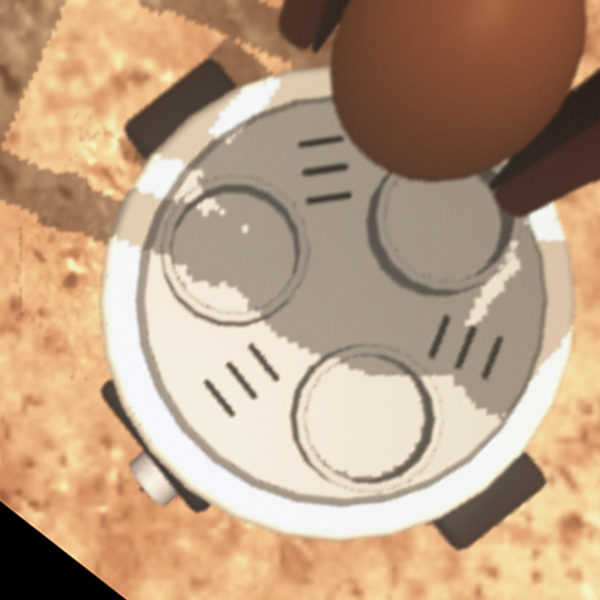

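Cup fit: cooker centre is about (476, 278.5), with cups C1 (437,263), C2 (482,320) and C3 (509,252). That agrees with the 72.7 mm spacing to within 2–3 mm. Placing A in C1.

send_rows --steps '[0.3, 0.0295, -0.019, 0, 0, 0, 0, 0.3, 0, 0, 0.04, 0, 0, 0, 0.3, 0, 0, 0.04, 0, 0, 0, 0.3, 0, 0, 0.015, 0, 0, 0, 0.3, 0, 0, 0, 0, 0, 0]'

```text
time_s: 7.42
ee_pos: [438.2, 259.1, 90.5]
tool_rot: [[-0.615, 0.788, -0.001], [0.788, 0.615, -0.001], [0.0, -0.001, -1.0]]
wrist_force: [0.2, 0.3, 0.5]
gripper_width: 42.7
grasp_force: 12.0
```

```bash
python3 - <<'E'
from h import *
st(); plan([437.5,262.3,80])
im=imaging.camera("wrist"); cv2.imwrite("pics/w4.png",im[100:400,120:520,::-1])
E
```

```text
7.42 [438.2 259.1  90.5] w 42.7 F [0.2 0.3 0.5] g 12.0 q [ 0.47 -0.14  1.69 -0.    1.59 -0.2 ]
shift [0.003  0.0015 0.0105] cur 38.0 turn z None
```

View pics/w4.png

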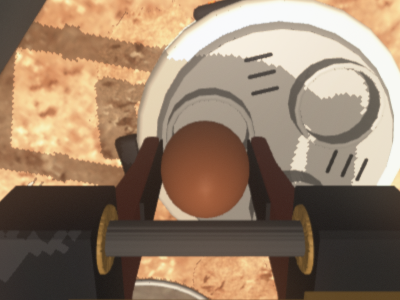

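The egg (205,170 in the crop) is centred over its cup (208). I'll apply the 3 mm correction and lower.

send_rows --steps '[0.3, 0.003, 0.0015, 0, 0, 0, 0, 0.3, 0, 0, 0.006, 0, 0, 0, 0.3, 0, 0, 0.004, 0, 0, 0, 0.3, 0, 0, 0, 0, 0, 0]'

```text
time_s: 7.98
ee_pos: [437.3, 263.1, 80.1]
tool_rot: [[-0.616, 0.787, -0.001], [0.787, 0.616, -0.0], [0.0, -0.001, -1.0]]
wrist_force: [-0.4, 0.4, -1.5]
gripper_width: 42.9
grasp_force: 12.0
```

send_rows --steps '[0.3, 0, 0, 0.0015, 0, 0, 0, 0.3, 0, 0, 0, 0, 0, 0, 0.72, 0, 0, 0, 0, 0, 0, 0.72, 0, 0, 0, 0, 0, 0, 0.72, 0, 0, 0, 0, 0, 0, 0.72, 0, 0, -0.03, 0, 0, 0, 0.72, 0, 0, -0.05, 0, 0, 0, 0.72, 0, 0, -0.03, 0, 0, 0]'

```text
time_s: 8.98
ee_pos: [438.0, 263.3, 191.8]
tool_rot: [[-0.616, 0.788, 0.002], [0.788, 0.616, 0.001], [-0.001, 0.003, -1.0]]
wrist_force: [0.0, 0.5, -0.5]
gripper_width: 63.2
grasp_force: 0.0
```

```bash
python3 meas.py w5 brown_egg_1; python3 -c "
from h import *
plan([417.2,-202,190],38.5)"
```

```text
8.97 [438.  263.3 191.8] w 63.2 F [ 0.   0.5 -0.5] g 0.0 q [ 0.47 -0.16  1.53 -0.    1.77 -0.19]
brown_egg_1 0.79 px [323.1 200.9] bbox 297 349 174 228 xy@36 [446.5 252. ]
  find brown_egg_1 0.91 [433.2 270.5 107.2]
shift [-0.3536 -0.3035 -0.    ] cur 38.0 turn z -0.007989399871652222
```

View pics/w5.png

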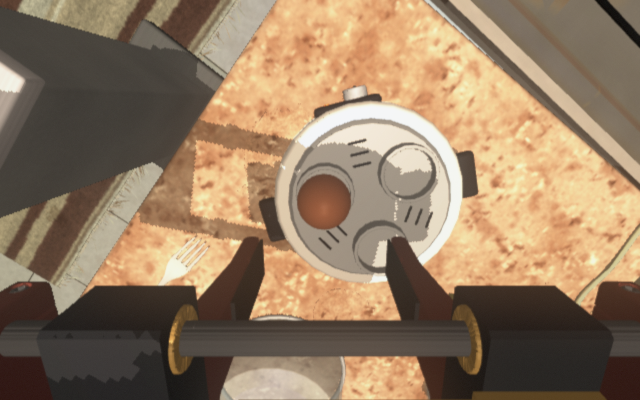

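Egg A stands in C1 (323,201), upright. Now egg B.

send_rows --steps '[0.72, -0.042, -0.036, 0, 0, 0, 0, 0.72, -0.042, -0.036, 0, 0, 0, 0, 0.72, -0.042, -0.036, 0, 0, 0, 0, 0.72, -0.042, -0.036, 0, 0, 0, 0, 0.72, -0.042, -0.036, 0, 0, 0, 0, 0.72, -0.042, -0.036, 0, 0, 0, 0, 0.72, -0.042, -0.036, 0, 0, 0, 0, 0.72, -0.042, -0.036, 0, 0, 0, 0]'

```text
time_s: 10.12
ee_pos: [416.8, -180.5, 186.9]
tool_rot: [[-0.616, 0.788, -0.002], [0.788, 0.616, 0.001], [0.002, -0.001, -1.0]]
wrist_force: [1.6, -0.3, 0.4]
gripper_width: 63.5
grasp_force: 0.0
```

send_rows --steps '[0.72, -0.018, -0.015, 0.03, 0, 0, 0, 0.72, 0, 0, 0, 0, 0, 0]'

```text
time_s: 10.38
ee_pos: [415.0, -202.8, 154.4]
tool_rot: [[-0.614, 0.789, -0.007], [0.789, 0.614, 0.004], [0.008, -0.003, -1.0]]
wrist_force: [-0.6, 0.5, -0.5]
gripper_width: 63.1
grasp_force: 0.0
```

```bash
python3 meas.py w6 brown_egg_1 white_egg_1; python3 -c "
from h import *
plan([417.2,-202,25],38.5)"
```

```text
10.38 [ 415.  -202.8  154.4] w 63.1 F [-0.6  0.5 -0.5] g 0.0 q [-0.53 -0.28  1.7  -0.    1.73 -1.19]
brown_egg_1 0.62 px [326.6 198.9] bbox 301 352 173 225 xy@36 [ 416.8 -201.8]
brown_egg_1 0.39 px [204.4 287.6] bbox 198 213 279 296 xy@36 [ 380.4 -337.1]
  find brown_egg_1 0.76 [ 418.5 -200.2   53.6]
white_egg_1 0.95 px [326.7 299.2] bbox 304 350 276 319 xy@36 [ 476.1 -277.6]
white_egg_1 0.61 px [277.  251.5] bbox 256 296 227 279 xy@36 [ 411.9 -267. ]
  find white_egg_1 0.89 [ 410.8 -256.5   54.9]
  find white_egg_1 0.58 [ 470.5 -271.7   51.1]
shift [ 0.     -0.0007  0.135 ] cur 38.1 turn z -0.006304344665689439
```

send_rows --steps '[0.72, -0.0005, 0.0023, 0.045, 0, 0, 0, 0.72, 0, 0, 0.045, 0, 0, 0, 0.72, 0, 0, 0.03, 0, 0, 0, 0.72, 0, 0, 0.008, 0, 0, 0, 0.72, 0, 0, 0, 0, 0, 0, 0.3, 0, 0, 0, 0, 0, 0, 0.3, 0, 0, 0, 0, 0, 0, 0.3, 0, 0, 0, 0, 0, 0]' --newtons 12

```text
time_s: 11.62
ee_pos: [419.8, -201.9, 32.4]
tool_rot: [[-0.616, 0.788, 0.002], [0.788, 0.616, -0.001], [-0.002, 0.0, -1.0]]
wrist_force: [-1.1, -1.3, 3.8]
gripper_width: 42.5
grasp_force: 12.0
```

Gripped a bit high (the commanded pose was still settling). Regripping lower.

send_rows --steps '[0.72, 0, 0, 0, 0, 0, 0, 0.72, 0, 0, 0, 0, 0, 0, 0.72, 0.0015, -0.002, 0.0065, 0, 0, 0, 0.72, 0, 0, 0, 0, 0, 0, 0.3, 0, 0, 0, 0, 0, 0, 0.3, 0, 0, 0, 0, 0, 0, 0.3, 0, 0, 0, 0, 0, 0]'

```text
time_s: 12.5
ee_pos: [416.8, -201.5, 24.8]
tool_rot: [[-0.616, 0.788, 0.0], [0.788, 0.616, -0.0], [-0.0, 0.0, -1.0]]
wrist_force: [0.9, 0.3, 0.7]
gripper_width: 43.2
grasp_force: 12.0
```

send_rows --steps '[0.3, 0, 0, -0.015, 0, 0, 0, 0.3, 0, 0, -0.04, 0, 0, 0, 0.3, 0, 0, -0.05, 0, 0, 0, 0.3, 0, 0, -0.05, 0, 0, 0, 0.3, 0.037, 0.037, 0, 0, 0, 0, 0.3, 0.037, 0.037, 0, 0, 0, 0, 0.3, 0.037, 0.037, 0, 0, 0, 0, 0.3, 0.037, 0.037, 0, 0, 0, 0]'

```text
time_s: 13.5
ee_pos: [442.1, 7.9, 181.0]
tool_rot: [[-0.616, 0.788, 0.002], [0.788, 0.616, -0.0], [-0.001, 0.001, -1.0]]
wrist_force: [0.4, -0.1, -0.5]
gripper_width: 43.2
grasp_force: 12.0
```

send_rows --steps '[0.3, 0.037, 0.037, 0, 0, 0, 0, 0.3, 0.037, 0.037, 0, 0, 0, 0, 0.3, 0.037, 0.037, 0, 0, 0, 0, 0.3, 0.037, 0.037, 0, 0, 0, 0, 0.3, 0.037, 0.037, 0, 0, 0, 0, 0.3, 0.037, 0.037, 0, 0, 0, 0, 0.3, 0, 0, 0, 0, 0, 0, 0.3, 0, 0, 0, 0, 0, 0]'

```text
time_s: 14.5
ee_pos: [480.1, 317.6, 180.2]
tool_rot: [[-0.617, 0.787, 0.0], [0.787, 0.617, -0.0], [-0.001, -0.0, -1.0]]
wrist_force: [0.2, 0.3, -0.9]
gripper_width: 42.7
grasp_force: 12.0
```

```bash
python3 - <<'E'
from h import *
st(); plan([482.2,320,95])
m=imaging.camera_model("wrist"); im=imaging.camera("wrist"); cv2.imwrite("pics/w7.png",im[:,:,::-1])
for d in imaging.outline_of("wrist","brown_egg_1"):
    v,u=np.nonzero(d["pixels"]); c=(u.mean(),v.mean()); print(round(d["score"],2),np.round(c),len(u),np.round(ray("wrist",c,88,m),1))
E
```

```text
14.5 [480.1 317.6 180.2] w 42.7 F [ 0.2  0.3 -0.9] g 12.0 q [ 0.53  0.02  1.38 -0.    1.74 -0.14]
shift [0.0006 0.0032 0.0852] cur 38.1 turn z None
0.77 [239. 226.] 2676 [437.1 264. ]
0.75 [325. 273.] 6952 [515.6 273.2]
```

View pics/w7.png

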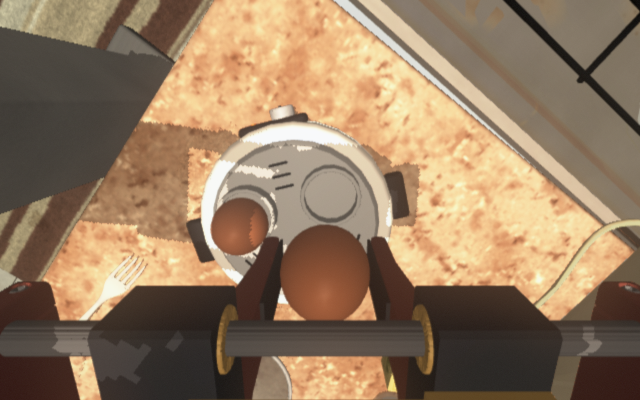

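Egg A is measured at (437,264), matching C1. The C2 cup at (330,195) is free. Lowering B.

send_rows --steps '[0.3, 0.0006, 0.0032, 0.03, 0, 0, 0, 0.3, 0, 0, 0.04, 0, 0, 0, 0.3, 0, 0, 0.016, 0, 0, 0, 0.3, 0, 0, 0, 0, 0, 0, 0.3, 0, 0, 0, 0, 0, 0]'

```text
time_s: 15.22
ee_pos: [483.1, 320.5, 95.8]
tool_rot: [[-0.616, 0.788, 0.003], [0.788, 0.616, 0.001], [-0.0, 0.003, -1.0]]
wrist_force: [0.3, -0.1, -0.3]
gripper_width: 42.8
grasp_force: 12.0
```

```bash
python3 -c "
from h import *
plan([482.2,320,77]);m=imaging.camera_model('wrist');imaging.camera('wrist')
for d in imaging.find_in('wrist','brown_egg_1'): print(d)"
```

```text
shift [ 0.0001 -0.0011  0.0188] cur 38.0 turn z None
{'location': [434.9, 281.8, 101.0], 'score': 0.72}
{'location': [482.7, 325.7, 124.3], 'score': 0.64}
```

send_rows --steps '[0.3, 0, -0.001, 0.01, 0, 0, 0, 0.3, 0, 0, 0.006, 0, 0, 0, 0.3, 0, 0, 0.002, 0, 0, 0, 0.3, 0, 0, 0, 0, 0, 0]'

```text
time_s: 15.82
ee_pos: [481.5, 320.7, 76.7]
tool_rot: [[-0.617, 0.787, 0.001], [0.787, 0.617, 0.002], [0.001, 0.002, -1.0]]
wrist_force: [-1.5, 2.0, 5.5]
gripper_width: 42.7
grasp_force: 12.0
```

send_rows --steps '[0.72, 0, 0, 0, 0, 0, 0, 0.72, 0, 0, 0, 0, 0, 0, 0.72, 0, 0, 0, 0, 0, 0, 0.72, 0, 0, -0.03, 0, 0, 0, 0.72, 0, 0, -0.05, 0, 0, 0, 0.72, 0, 0, -0.035, 0, 0, 0, 0.72, -0.039, -0.039, 0, 0, 0, 0, 0.72, -0.039, -0.039, 0, 0, 0, 0]'

```text
time_s: 16.82
ee_pos: [468.0, 209.3, 190.9]
tool_rot: [[-0.617, 0.787, 0.001], [0.787, 0.617, -0.0], [-0.001, 0.0, -1.0]]
wrist_force: [0.3, -0.9, -0.4]
gripper_width: 63.3
grasp_force: 0.0
```

```bash
python3 - <<'E'
from h import *
st(); m=imaging.camera_model("wrist"); im=imaging.camera("wrist"); cv2.imwrite("pics/w8.png",im[:,:,::-1])
for d in imaging.outline_of("wrist","brown_egg_1"):
    v,u=np.nonzero(d["pixels"]); c=(u.mean(),v.mean()); print(round(d["score"],2),np.round(c),len(u),np.round(ray("wrist",c,88,m),1))
E
```

```text
16.82 [468.  209.3 190.9] w 63.3 F [ 0.3 -0.9 -0.4] g 0.0 q [ 0.35 -0.15  1.52 -0.    1.77 -0.31]
0.87 [337. 123.] 2754 [437.2 264.5]
0.55 [433.  99.] 3018 [482.1 321.9]
```

send_rows --steps '[0.72, -0.039, -0.039, 0, 0, 0, 0, 0.72, -0.039, -0.039, 0, 0, 0, 0, 0.72, -0.039, -0.039, 0, 0, 0, 0, 0.72, -0.039, -0.039, 0, 0, 0, 0, 0.72, -0.039, -0.039, 0, 0, 0, 0, 0.72, -0.039, -0.039, 0, 0, 0, 0, 0.72, -0.039, -0.039, 0, 0, 0, 0, 0.72, -0.039, -0.039, 0, 0, 0, 0]'

```text
time_s: 17.92
ee_pos: [414.6, -229.2, 190.6]
tool_rot: [[-0.616, 0.787, 0.001], [0.787, 0.616, 0.0], [-0.0, 0.0, -1.0]]
wrist_force: [0.5, -0.4, 0.2]
gripper_width: 63.6
grasp_force: 0.0
```

send_rows --steps '[0.72, -0.039, -0.039, 0, 0, 0, 0, 0.72, -0.039, -0.039, 0, 0, 0, 0, 0.72, 0, 0, 0, 0, 0, 0, 0.72, 0, 0, 0, 0, 0, 0]'

```text
time_s: 18.42
ee_pos: [401.6, -336.6, 190.3]
tool_rot: [[-0.616, 0.788, -0.0], [0.788, 0.616, 0.001], [0.001, 0.0, -1.0]]
wrist_force: [0.3, 0.6, -0.5]
gripper_width: 62.7
grasp_force: 0.0
```

```bash
python3 meas.py w9 brown_egg_1 white_egg_1; python3 -c "
from h import *
plan([401,-340.5,25],38.5)"
```

```text
18.43 [ 401.6 -336.6  190.3] w 62.7 F [ 0.3  0.6 -0.5] g 0.0 q [-0.76 -0.12  1.49  0.    1.77 -1.43]
brown_egg_1 0.89 px [285.1 284.5] bbox 265 305 263 306 xy@36 [ 433.9 -442.5]
brown_egg_1 0.82 px [320.1 189.9] bbox 297 342 167 213 xy@36 [ 400.4 -340.7]
  find brown_egg_1 0.76 [ 433.3 -439.7   49.2]
  find brown_egg_1 0.59 [ 402.1 -338.5   55.6]
white_egg_1 0.96 px [373.9 137. ] bbox 350 398 113 161 xy@36 [ 408.4 -271.4]
white_egg_1 0.55 px [424.4 189.6] bbox 400 448 167 213 xy@36 [ 478.2 -279.5]
  find white_egg_1 0.92 [ 472.  -279.9   56.5]
  find white_egg_1 0.55 [ 406.2 -270.9   56.8]
shift [-0.0028 -0.0034  0.166 ] cur 38.1 turn z -0.006142292913100844
```

View pics/w9.png

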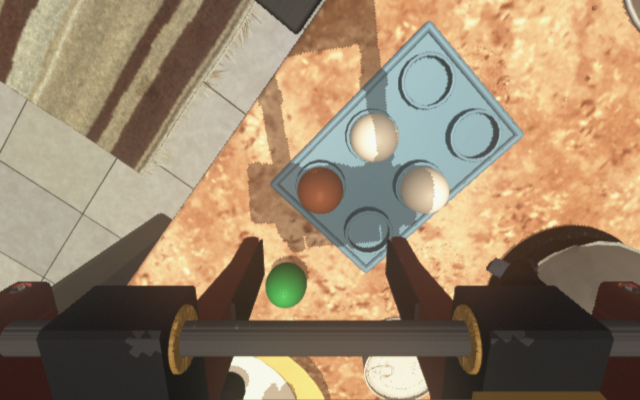

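Egg C at (320,190) is brown; the green one at (286,284) is well clear, and both whites stand. Descending.

send_rows --steps '[0.72, -0.0028, -0.0034, 0.04, 0, 0, 0, 0.72, 0, 0, 0.045, 0, 0, 0, 0.72, 0, 0, 0.045, 0, 0, 0, 0.72, 0, 0, 0.03, 0, 0, 0, 0.72, 0, 0, 0.005, 0, 0, 0, 0.72, 0, 0, 0, 0, 0, 0, 0.72, 0, 0, 0, 0, 0, 0]'

```text
time_s: 19.55
ee_pos: [401.3, -342.2, 27.8]
tool_rot: [[-0.616, 0.787, 0.002], [0.787, 0.616, -0.002], [-0.003, 0.0, -1.0]]
wrist_force: [-0.1, -0.4, -0.0]
gripper_width: 63.2
grasp_force: 0.0
```

send_rows --steps '[0.3, 0, 0, 0, 0, 0, 0, 0.3, 0, 0, 0, 0, 0, 0, 0.3, 0, 0, 0, 0, 0, 0]'

```text
time_s: 19.92
ee_pos: [400.6, -341.8, 26.2]
tool_rot: [[-0.616, 0.788, 0.001], [0.788, 0.616, -0.001], [-0.001, 0.0, -1.0]]
wrist_force: [1.0, -0.0, 2.4]
gripper_width: 43.0
grasp_force: 12.0
```

send_rows --steps '[0.3, 0, 0, -0.015, 0, 0, 0, 0.3, 0, 0, -0.04, 0, 0, 0, 0.3, 0, 0, -0.05, 0, 0, 0, 0.3, 0, 0, -0.055, 0, 0, 0, 0.3, 0.0365, 0.041, 0, 0, 0, 0, 0.3, 0.0365, 0.041, 0, 0, 0, 0, 0.3, 0.0365, 0.041, 0, 0, 0, 0, 0.3, 0.0365, 0.041, 0, 0, 0, 0]'

```text
time_s: 20.92
ee_pos: [439.5, -123.8, 186.7]
tool_rot: [[-0.616, 0.788, 0.001], [0.788, 0.616, -0.0], [-0.001, 0.001, -1.0]]
wrist_force: [0.6, -0.4, -0.4]
gripper_width: 42.7
grasp_force: 12.0
```

send_rows --steps '[0.3, 0.0365, 0.041, 0, 0, 0, 0, 0.3, 0.0365, 0.041, 0, 0, 0, 0, 0.3, 0.0365, 0.041, 0, 0, 0, 0, 0.3, 0.0365, 0.041, 0, 0, 0, 0, 0.3, 0.0365, 0.041, 0, 0, 0, 0, 0.3, 0.0365, 0.041, 0, 0, 0, 0, 0.3, 0.0365, 0.041, 0, 0, 0, 0, 0.3, 0, 0, 0, 0, 0, 0]'

```text
time_s: 21.92
ee_pos: [507.6, 255.9, 185.4]
tool_rot: [[-0.62, 0.785, -0.001], [0.785, 0.62, 0.0], [0.001, -0.001, -1.0]]
wrist_force: [-0.3, -0.3, -0.8]
gripper_width: 43.0
grasp_force: 12.0
```

send_rows --steps '[0.3, 0, 0, 0.04, 0, 0, 0, 0.3, 0, 0, 0.04, 0, 0, 0, 0.3, 0, 0, 0, 0, 0, 0, 0.3, 0, 0, 0, 0, 0, 0]'

```text
time_s: 22.42
ee_pos: [508.8, 252.4, 107.9]
tool_rot: [[-0.616, 0.788, 0.002], [0.788, 0.616, 0.001], [-0.001, 0.002, -1.0]]
wrist_force: [0.2, -0.8, 0.0]
gripper_width: 42.9
grasp_force: 12.0
```

```bash
python3 - <<'E'
from h import *
st(); plan([509,252.2,78.2])
imaging.camera("wrist")
for d in imaging.find_in("wrist","brown_egg_1"): print(d)
E
```

```text
22.43 [508.8 252.4 107.9] w 42.9 F [ 0.2 -0.8  0. ] g 12.0 q [ 0.4   0.01  1.52 -0.    1.61 -0.26]
shift [-0.0002 -0.      0.0297] cur 38.0 turn z None
{'location': [438.8, 272.8, 109.1], 'score': 0.91}
{'location': [484.8, 317.8, 106.0], 'score': 0.89}
{'location': [501.4, 257.1, 135.9], 'score': 0.81}
```

send_rows --steps '[0.3, 0, 0, 0.018, 0, 0, 0, 0.3, 0, 0, 0.008, 0, 0, 0, 0.3, 0, 0, 0.004, 0, 0, 0, 0.3, 0, 0, 0, 0, 0, 0, 0.3, 0, 0, 0, 0, 0, 0]'

```text
time_s: 23.15
ee_pos: [508.3, 252.7, 77.3]
tool_rot: [[-0.616, 0.787, 0.001], [0.787, 0.616, 0.0], [-0.001, 0.001, -1.0]]
wrist_force: [-3.3, -0.9, 8.2]
gripper_width: 42.8
grasp_force: 12.0
```

send_rows --steps '[0.72, 0, 0, 0, 0, 0, 0, 0.72, 0, 0, 0, 0, 0, 0, 0.72, 0, 0, 0, 0, 0, 0, 0.72, 0, 0, -0.03, 0, 0, 0, 0.72, 0, 0, -0.05, 0, 0, 0, 0.72, 0, 0, -0.06, 0, 0, 0, 0.72, -0.04, -0.028, 0, 0, 0, 0, 0.72, -0.04, -0.028, 0, 0, 0, 0]'

```text
time_s: 24.15
ee_pos: [513.6, 154.5, 216.5]
tool_rot: [[-0.618, 0.787, 0.002], [0.787, 0.618, 0.0], [-0.001, 0.001, -1.0]]
wrist_force: [0.5, -0.8, 0.8]
gripper_width: 63.4
grasp_force: 0.0
```

```bash
cat > eggs.py <<'E'
from h import *
import sys
st(); m=imaging.camera_model("wrist"); im=imaging.camera("wrist"); cv2.imwrite(f"pics/{sys.argv[1]}.png",im[:,:,::-1])
for d in imaging.outline_of("wrist","brown_egg_1"):
    v,u=np.nonzero(d["pixels"]); c=(u.mean(),v.mean()); print(round(d["score"],2),np.round(c),len(u),np.round(ray("wrist",c,88,m),1))
for d in imaging.outline_of("wrist","dome_lid"):
    v,u=np.nonzero(d["pixels"]); print("lid",round(d["score"],2),u.min(),u.max(),v.min(),v.max())
E
python3 eggs.py w10
```

```text
24.15 [513.6 154.5 216.5] w 63.4 F [ 0.5 -0.8  0.8] g 0.0 q [ 0.23 -0.08  1.42 -0.    1.81 -0.44]
0.86 [334.  27.] 2769 [437.8 263.7]
0.82 [426.  14.] 1670 [487.1 313.6]
lid 0.56 210 352 200 320
```

View pics/w10.png

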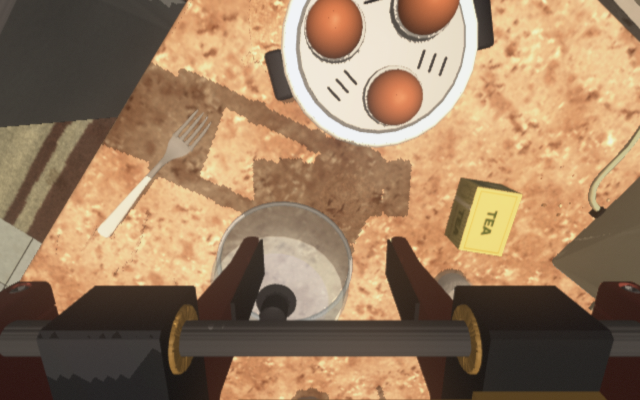

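All three eggs stand in the cups. The lid knob is at (277,295); moving over it and measuring.

send_rows --steps '[0.72, -0.046, -0.023, 0, 0, 0, 0, 0.72, -0.046, -0.023, 0, 0, 0, 0, 0.72, -0.046, -0.023, 0, 0, 0, 0, 0.72, 0, 0, 0, 0, 0, 0, 0.72, 0, 0, 0, 0, 0, 0]'

```text
time_s: 24.92
ee_pos: [544.0, 5.1, 215.3]
tool_rot: [[-0.617, 0.787, -0.001], [0.787, 0.617, 0.001], [0.001, 0.0, -1.0]]
wrist_force: [-0.0, -0.3, 0.1]
gripper_width: 63.0
grasp_force: 0.0
```

```bash
python3 eggs.py w11; python3 - <<'E'
from h import *
im=cv2.imread("pics/w11.png"); g=cv2.cvtColor(im,6)
m=imaging.camera_model("wrist")
for t in ("dome_lid",):
    for d in imaging.find_in("wrist",t): print(d)
n,l,s,c=cv2.connectedComponentsWithStats((g[60:260]<60).astype(np.uint8))
for i in range(1,n):
    if s[i][4]>150: u=c[i]+[0,60]; print("dark",s[i],np.round(u),np.round(ray("wrist",u,98,m),1))
E
```

```text
24.93 [544.    5.1 215.3] w 63.0 F [-0.  -0.3  0.1] g 0.0 q [-0.05 -0.06  1.4   0.    1.81 -0.72]
0.42 [301. 370.] 1404 [ 640.3 -155.1]
lid 0.77 267 423 73 233
lid 0.62 54 101 276 313
{'location': [541.7, 41.4, 75.9], 'score': 0.87}
dark [332  93  35  35 605] [350. 171.] [546.5  37.3]
dark [234 178  29  22 474] [250. 250.] [522.5 -72.5]
dark [387 178  29  22 451] [399. 251.] [626.4   8.6]
```

View pics/w11.png

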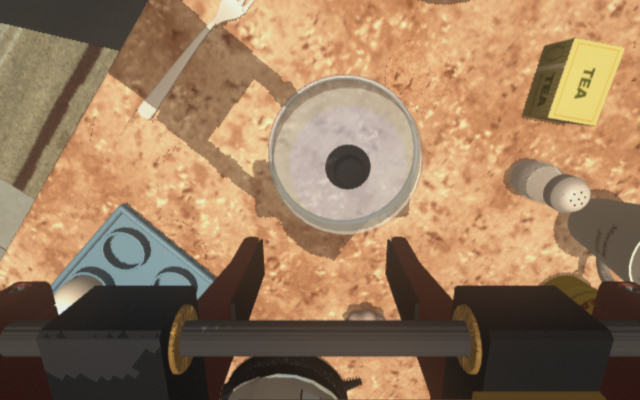

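```bash
python3 - <<'E'
from h import *
im=cv2.imread("pics/w11.png"); g=cv2.cvtColor(im,6)
m=imaging.camera_model("wrist")
for th in (45,60,75,90):
    n,l,s,c=cv2.connectedComponentsWithStats((g[130:210,305:390]<th).astype(np.uint8))
    i=1+np.argmax(s[1:,4]); u=c[i]+[305,130]; print(th,s[i],np.round(u,1),[np.round(ray("wrist",u,z,m),1) for z in (84,95,106)])
# rim circle fit from outline
imaging.camera("wrist"); d=imaging.outline_of("wrist","dome_lid")[0]["pixels"].astype(np.uint8)
ct=max(cv2.findContours(d,0,cv2.CHAIN_APPROX_NONE)[0],key=cv2.contourArea)[:,0]
for z in (2,8):
    P=np.float32([ray("wrist",p,z,m) for p in ct]); A=np.c_[2*P,np.ones(len(P))]; x=np.linalg.lstsq(A,(P**2).sum(1),rcond=None)[0]; print("rim",z,x[:2],np.sqrt(x[2]+x[0]**2+x[1]**2))
E
```

```text
Traceback (most recent call last):
ValueError: attempt to get argmax of an empty sequence
```

```bash
python3 -c "
import cv2;im=cv2.imread('pics/w11.png')[130:210,300:400];cv2.imwrite('pics/knob.png',cv2.resize(im,(600,480),interpolation=2))"
```

```text
(no output)
```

View pics/knob.png

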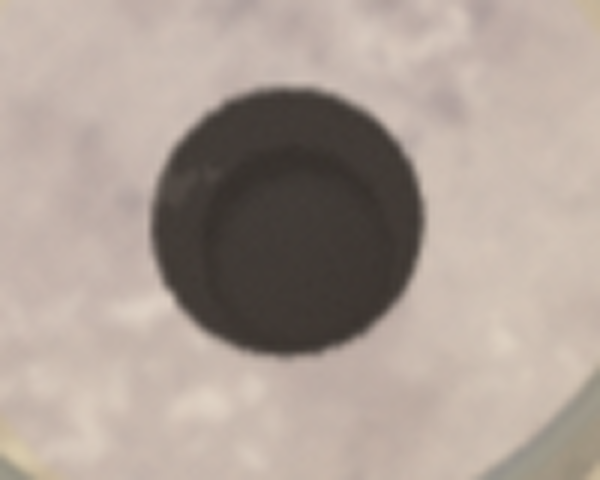

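The knob's top disc is centred at (349.7,171.7) with radius ≈16 px = 13 mm ✓. The wider dark disc is its collar on the dome.

```bash
python3 - <<'E'
from h import *
m=imaging.camera_model("wrist")
print("knob",ray("wrist",(349.7,171.7),106,m),"collar",ray("wrist",(347.8,167),79,m))
imaging.camera("wrist"); d=imaging.outline_of("wrist","dome_lid")[0]["pixels"].astype(np.uint8)
ct=max(cv2.findContours(d,0,cv2.CHAIN_APPROX_NONE)[0],key=cv2.contourArea)[:,0]
for z in (2,8):
    P=np.float64([ray("wrist",p,z,m) for p in ct]); A=np.c_[2*P,np.ones(len(P))]; x=np.linalg.lstsq(A,(P**2).sum(1),rcond=None)[0]; print("rim",z,x[:2],np.sqrt(x[2]+x[0]**2+x[1]**2))
plan([546,34,87])
E
```

```text
knob [545.42195889  37.23962925] collar [546.47223333  36.35609345]
rim 2 [551.46113298  32.68465173] 85.82113135679629
rim 8 [550.55662801  33.25530339] 84.44876985890846
shift [0.0216 0.0195 0.1287] cur 38.1 turn z None
```

send_rows --steps '[0.72, 0.0237, 0.021, 0.02, 0, 0, 0, 0.72, 0, 0, 0.045, 0, 0, 0, 0.72, 0, 0, 0.045, 0, 0, 0, 0.72, 0, 0, 0.018, 0, 0, 0, 0.72, 0, 0, 0, 0, 0, 0, 0.72, 0, 0, 0, 0, 0, 0]'

```text
time_s: 25.98
ee_pos: [547.1, 35.6, 90.0]
tool_rot: [[-0.616, 0.788, 0.003], [0.788, 0.616, 0.0], [-0.002, 0.003, -1.0]]
wrist_force: [-0.3, 0.1, -0.5]
gripper_width: 63.3
grasp_force: 0.0
```

send_rows --steps '[0.1, 0, 0, 0, 0, 0, 0, 0.1, 0, 0, 0, 0, 0, 0, 0.1, 0, 0, 0, 0, 0, 0, 0.1, 0, 0, 0, 0, 0, 0]' --newtons 25

```text
time_s: 26.48
ee_pos: [546.0, 35.5, 87.7]
tool_rot: [[-0.616, 0.788, 0.0], [0.788, 0.616, 0.0], [-0.0, 0.0, -1.0]]
wrist_force: [0.4, -0.3, 0.2]
gripper_width: 26.9
grasp_force: 0.0
```

send_rows --steps '[0.1, 0, 0, 0, 0, 0, 0, 0.1, 0, 0, 0, 0, 0, 0]' --newtons 25

```text
time_s: 26.72
ee_pos: [545.9, 35.5, 87.7]
tool_rot: [[-0.616, 0.788, 0.0], [0.788, 0.616, -0.0], [-0.0, -0.0, -1.0]]
wrist_force: [-0.5, -0.3, 1.4]
gripper_width: 25.2
grasp_force: 25.0
```

send_rows --steps '[0.1, 0, 0, -0.01, 0, 0, 0, 0.1, 0, 0, -0.03, 0, 0, 0, 0.1, 0, 0, -0.05, 0, 0, 0, 0.1, 0, 0, -0.05, 0, 0, 0, 0.1, 0, 0, -0.01, 0, 0, 0]'

```text
time_s: 27.35
ee_pos: [547.1, 35.6, 242.5]
tool_rot: [[-0.616, 0.787, 0.007], [0.787, 0.616, 0.0], [-0.004, 0.006, -1.0]]
wrist_force: [0.8, -0.2, -1.5]
gripper_width: 25.3
grasp_force: 25.0
```

send_rows --steps '[0.1, 0.039, 0.0157, 0, 0, 0, 0, 0.1, 0.039, 0.0157, 0, 0, 0, 0, 0.1, 0.039, 0.0157, 0, 0, 0, 0, 0.1, 0.039, 0.0157, 0, 0, 0, 0, 0.1, 0.039, 0.0157, 0, 0, 0, 0, 0.1, 0.039, 0.0157, 0, 0, 0, 0, 0.1, 0, 0, 0, 0, 0, 0, 0.1, 0, 0, 0, 0, 0, 0]'

```text
time_s: 28.35
ee_pos: [475.7, 277.4, 236.3]
tool_rot: [[-0.617, 0.787, -0.002], [0.787, 0.617, -0.001], [-0.0, -0.002, -1.0]]
wrist_force: [0.4, -0.5, -2.0]
gripper_width: 25.3
grasp_force: 25.0
```

```bash
python3 - <<'E'
from h import *
st(); plan([476.2,278,155])
imaging.camera("wrist"); im=imaging.camera("wrist"); cv2.imwrite("pics/w12.png",im[:,:,::-1])
E
```

```text
28.35 [475.7 277.4 236.3] w 25.3 F [ 0.4 -0.5 -2. ] g 25.0 q [ 0.47 -0.04  1.34 -0.    1.84 -0.2 ]
shift [0.0002 0.0009 0.0813] cur 38.1 turn z None
```

View pics/w12.png

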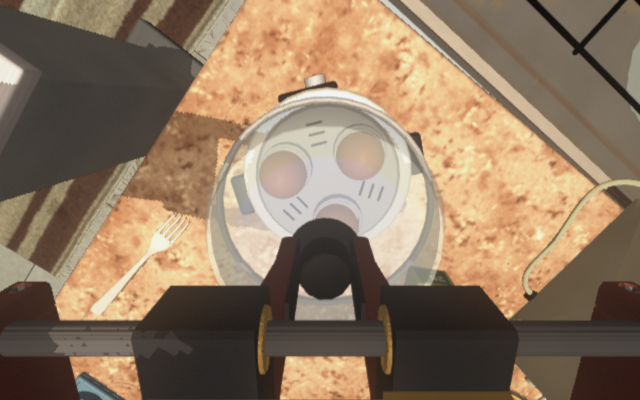

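The lid hangs level above the cooker, with three upright eggs showing through it (284,174), (360,155), (337,215), and the columns agree (lid ≈325, cooker ≈328). Lowering.

send_rows --steps '[0.1, 0, 0.0008, 0.03, 0, 0, 0, 0.1, 0, 0, 0.03, 0, 0, 0, 0.1, 0, 0, 0.015, 0, 0, 0, 0.1, 0, 0, 0.008, 0, 0, 0, 0.1, 0, 0, 0.004, 0, 0, 0, 0.1, 0, 0, 0, 0, 0, 0, 0.1, 0, 0, 0, 0, 0, 0]'

```text
time_s: 29.32
ee_pos: [476.9, 278.6, 151.6]
tool_rot: [[-0.616, 0.787, 0.001], [0.787, 0.616, 0.001], [-0.0, 0.001, -1.0]]
wrist_force: [-0.2, 0.5, -2.0]
gripper_width: 25.1
grasp_force: 25.0
```

send_rows --steps '[0.1, 0, 0, 0.003, 0, 0, 0, 0.1, 0, 0, 0.003, 0, 0, 0, 0.1, 0, 0, 0.002, 0, 0, 0, 0.1, 0, 0, 0, 0, 0, 0]'

```text
time_s: 29.82
ee_pos: [476.4, 278.4, 142.4]
tool_rot: [[-0.616, 0.787, -0.0], [0.787, 0.616, 0.0], [0.0, -0.0, -1.0]]
wrist_force: [0.5, 0.3, -2.3]
gripper_width: 25.5
grasp_force: 25.0
```

send_rows --steps '[0.1, 0, 0, 0.002, 0, 0, 0, 0.1, 0, 0, 0.001, 0, 0, 0, 0.1, 0, 0, 0, 0, 0, 0]'

```text
time_s: 30.2
ee_pos: [476.6, 278.8, 140.2]
tool_rot: [[-0.617, 0.787, 0.001], [0.787, 0.617, 0.001], [0.0, 0.001, -1.0]]
wrist_force: [-0.5, 1.5, 1.9]
gripper_width: 25.8
grasp_force: 25.0
```

Contact came at the seated height (140 vs. 139.7 expected). Releasing.

send_rows --steps '[0.1, 0, 0, 0.0005, 0, 0, 0, 0.6, 0, 0, 0, 0, 0, 0, 0.6, 0, 0, 0, 0, 0, 0, 0.6, 0, 0, 0, 0, 0, 0, 0.6, 0, 0, -0.02, 0, 0, 0, 0.6, 0, 0, -0.05, 0, 0, 0, 0.6, -0.03, -0.02, -0.05, 0, 0, 0, 0.6, -0.04, -0.03, 0, 0, 0, 0]'

```text
time_s: 31.2
ee_pos: [481.6, 192.5, 266.1]
tool_rot: [[-0.618, 0.786, 0.01], [0.786, 0.618, 0.003], [-0.004, 0.01, -1.0]]
wrist_force: [0.6, -0.5, 0.7]
gripper_width: 52.5
grasp_force: 0.0
```

```bash
python3 - <<'E'
from h import *
st(); im=imaging.camera("wrist"); cv2.imwrite("pics/w13.png",im[:,:,::-1])
sc=imaging.camera("scene"); cv2.imwrite("pics/s13.png",cv2.resize(sc[120:200,220:310,::-1],(720,600),interpolation=2)[:560])
for c in ("wrist","scene"):
    for d in imaging.find_in(c,"dome_lid"): print(c,d)
for d in imaging.find_in("scene","white_egg_1"): print(d)
E
```

```text
31.2 [481.6 192.5 266.1] w 52.5 F [ 0.6 -0.5  0.7] g 0.0 q [ 0.31 -0.12  1.37 -0.    1.89 -0.35]
wrist {'location': [468.0, 278.6, 129.6], 'score': 0.86}
scene {'location': [465.6, 234.1, 115.5], 'score': 0.65}
{'location': [473.1, -290.7, 47.7], 'score': 0.77}
{'location': [402.9, -279.8, 51.9], 'score': 0.63}
```

View pics/w13.png

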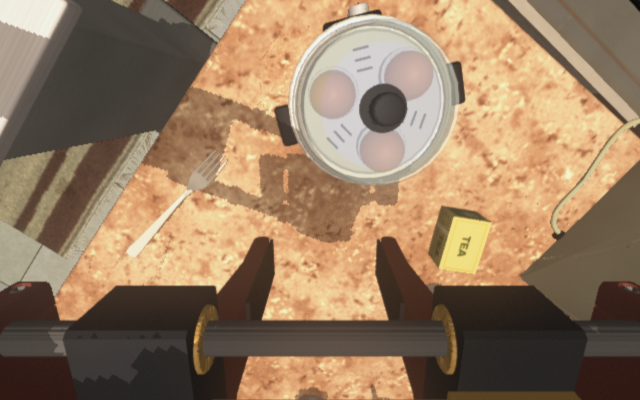

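View pics/s13.png

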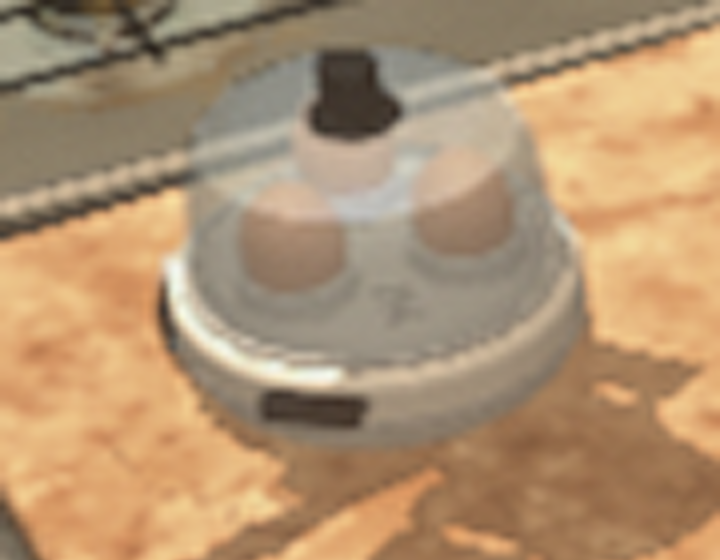

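The wrist view shows the lid concentric with the cooker (centre ≈ (374,99)), and the scene view shows it level in the rim with the three eggs upright beneath. I'll let the arm settle and then hand in.

send_rows --steps '[0.6, 0, 0, 0, 0, 0, 0, 0.6, 0, 0, 0, 0, 0, 0, 0.6, 0, 0, 0, 0, 0, 0]'

```text
time_s: 31.82
ee_pos: [480.1, 192.9, 258.8]
tool_rot: [[-0.617, 0.787, -0.001], [0.787, 0.617, -0.0], [0.0, -0.001, -1.0]]
wrist_force: [-0.6, 0.2, -1.0]
gripper_width: 52.8
grasp_force: 0.0
```

```bash
python3 -c "
from cell import env; print(env.hand_in())"
```

```text
the job is handed in; nothing more can be done
None
```

I handed the job in at about 32 s without getting a verdict back; in the last pictures the three brown eggs stand in the cooker cups under a level, centred lid, and both white eggs are still in the tray.

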